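Seat a trimming chuck on a pottery wheel head

TASK

Pick up the trimming chuck by its tube, centre it on the pottery wheel's head and feel it down over the two bat pins, turning it under light pressure until both pins drop into their holes and its disc lies flat on the head with no edge overhanging. Go gently: neither press nor drop it on the wheel with more than about three kilos of force, and leave the mug, the tape and the bowl where they are. Let go when it sits home.

Things in the scene. Friction and masses are not known exactly. Their poses are not given: they have to be found in the camera images.
- wheel: Tabletop pottery wheel, fixed to the bench: grey steel casing, 120 mm high, with a round aluminium head, 180 mm across, turning on a short shaft above it. Origin on the bench under the head's axis, z up. The casing reaches 110 mm to -x, 180 mm to +x and 125 mm to either side of the axis. The idle motor and belt hold the head still against anything under 2.5 N m.
- head_centre (a point): Centre of the head's flat top, 165 mm above the bench; axes as wheel. On a line through it stand two steel bat pins, 10 mm thick, 8 mm tall, tops chamfered 2 mm, each 62 mm from the centre. The angle at which the head was left is not measured: the line of the pins lies within 0.6 rad, either way, of the wheel's own y axis and must be seen or felt for.
- chuck: Trimming chuck, loose, 0.33 to 0.55 kg: a grey plastic disc 176 mm across and 12 mm thick with an upright white plastic tube on its centre, 64 mm outside, wall 5 mm, from 12 to 92 mm above the underside; a low dark fillet, 78 mm across, goes round the tube's foot to 21 mm. Origin at the centre of the disc's underside, z up. Riding on the pin tops it stands 8 mm above the head; seated it lies on the head.
- round_hole (a point): Centre of the chuck's round pin hole, at the underside, 62 mm from the chuck's centre along its own +y; 13 mm across, right through the disc. Axes as chuck. Either hole takes either pin.
- slot_hole (a point): Centre of the chuck's slotted pin hole, at the underside, 62 mm from the chuck's centre along its own -y; 13 mm wide and 19 mm long, the length in the radial direction, right through. Axes as chuck.
- mug: Stoneware mug of markers, 82 mm across, 105 mm tall (150 mm with markers), handle at its +y. Origin under its centre. Not to be disturbed.
- tape: Roll of tape lying flat, 104 mm across, 25 mm tall. Origin under its centre. Not to be disturbed.
- bowl: Terracotta bowl, 124 mm across, 55 mm tall. Origin under its centre. Not to be disturbed.
Things that resemble listed ones, but are neither listed nor needed, are in the scene too. Several things have the shape of the chuck; the one meant has the colours described above.

How it is judged:
By the outcome, as a careful person would: the job done as asked, in the order asked, and still so for the second after the job is handed in, with the robot touching nothing.
It also fails if it takes over 72 s, if anything falls off the work surface, if the arm or the gripper's body presses on something with over 40 N, if the wrist force passes 120 N, or if a joint passes its speed limit or range.

ROBOT

A 6-joint arm with a two-finger parallel gripper is mounted at the origin on the work surface. World frame = base frame: x ahead of the robot, y to its left, z up, the work surface at z = 0. Lengths are in mm, angles in rad, forces in N, time in s.
With the tool pointing down it reaches from about 350 to 875 mm from the base axis. Payload 4.2 kg.
Tool frame: the origin (TCP) lies midway between the tips of the shut fingers; the grasp point (between the pads) lies 19 mm behind it; z points along the fingers, y is the line along which they close (so a half turn about z gives the same grasp; the last joint's range is limited). The gripper opens to 85 mm and grips with 20 to 120 N. Pads are 22 mm wide; open, the fingers measure 114 mm over their backs; the gripper's body (76 mm by 85 mm) begins 54 mm behind the grasp point. The pads swing forward as they close: fully open they stand 13 mm farther back than shut.
Start: joints at [-0.843, 0.385, 0.008, 0, -1.194, -0.259], TCP at [282.396, -557.541, 231.312] pointing down, gripper open.
Joint ranges: [-3.14, 3.14], [-1.21, 2.06], [-1.07, 1.41], [-3.16, 2.05], [-2.99, -0.16], [-3.1, 3.1]. Speed limits (rad/s): [2.79, 2.79, 3.14, 3.14, 3.14, 3.14].

INTERFACE

Orientations are given as a unit quaternion [x, y, z, w].
In Python, from bench import sensors, get_image, camera_params, job_done gives the robot as it stands.
- The arm moves only by the tool servo_tool, never from a script. Its argument "motion" is a list of rows, each an object with "travel": the shift along the tool's x, y, z as a fraction of full scale, a list of three; "rot": the turn, a rotation vector about the tool's x, y, z as a fraction of full scale, a list of three; "hand": the opening, from 0 (shut) to 1 (fully open). In form: [{"travel": [x, y, z], "rot": [wx, wy, wz], "hand": hand}, ...]. A call has 1 to 10 rows; each row shifts and turns the commanded pose from where the row before left it, along the tool's axes as they then stand; what a row does not reach is not made up. Full scale, the value 1, is 25 cm for a shift and 360 degrees for a turn. A row lasts 1/12 s, in which the tool goes at most 41.7 mm and 7.16 degrees, less where a joint would pass 70% of its speed; a pose out of reach is approached as far as the arm can. A call with a number of a shift or a turn outside -1 to 1 is refused whole. A call with a gripper value outside its range is refused whole. The fingers move at their own pace and stop on an object; the grip force is fixed at half the most. Time passes only in rows, so rows that do not move let the fingers close. It gives the time, the measured TCP pose, the force, the opening and the grip force at its end, in the units of the state.
- sensors.read_state(): the state, without advancing time (a new reading comes with each control period).
- get_image(name): name is "side" or "top" or "wrist"; returns (picture, depth): 480x640x3 uint8, red, green, blue; 480x640 float32, mm along the optical axis (not along the pixel's ray), 0 where there is no reading.
- camera_params(name): a dict with "camera_matrix" (3x3 intrinsics, pixels), "R" (3x3) and "t" (3): a world point X has camera coordinates R X + t; the wrist camera has in their place "mount" (4x4, takes a point from camera to tool coordinates, whose origin is the TCP and whose axes are the flange's). Camera axes: x right, y down, z forward; pixel columns grow to the right and rows downward; lengths in mm; the calibration is good to about 2 mm. A picture is of the moment at which its call begins: read the wrist's pose just before it. camera_params takes no time and is no camera call.
- job_done(): hands the job in; it is judged then, once.
The state is a dict: "clock": time; "joints": joint angles; "joint_vel": joint speeds; "joint_efforts": joint torques, N m; "position": TCP position; "ee_rot": TCP orientation; "contact_force": force on the tool from outside, world axes, zero at the start; "wrist_torque": the same for the moment, N m; "gripper_width": finger opening in mm; "grasp_force": force on a finger pad.
Only numpy, scipy, OpenCV 4.12 (cv2) and the standard library are available. Lean on these libraries where they do the work, as an engineer would, in place of code of your own. Each camera call takes 0.05 s, during which the arm holds its last target. There are 200 camera calls.

## Working session

There is one attempt and no reset: what is moved stays moved. The work goes in short steps, Python scripts to look and compute and a tool call to move; the robot and the scene stay as the last step left them, time stands still between calls to the robot, and variables do not carry over. Pictures are saved under pics/ and viewed, at most 10 in all, crops included, and the job is handed in when it is done.

Besides the shell and the picture viewer there is one more tool, called after "Request:" by a JSON object that holds its "name" and its "arguments". servo_tool: Moves the arm, as the interface text tells. Its arguments: {"type":"object","properties":{"motion":{"type":"array"}},"required":["motion"]}

```bash
mkdir -p pics; ls
cat > h.py <<'E'
import numpy as np, cv2
from scipy.spatial.transform import Rotation as R
from bench import sensors,get_image,camera_params,job_done
def snap(n,f):
    s=sensors.read_state(); im,d=get_image(n)
    cv2.imwrite('pics/%s.png'%f,im[:,:,::-1]); np.savez('pics/%s.npz'%f,im=im,d=d,p=s['position'],q=s['ee_rot'],n=n)
def world(f,uv,z=None):
    a=np.load('pics/%s.npz'%f); n=str(a['n']); c=camera_params(n); K=np.array(c['camera_matrix'])
    out=[]
    for u,v in uv:
        ray=np.linalg.inv(K)@[u,v,1]
        if n=='wrist':
            M=np.array(c['mount']); Rt=R.from_quat(a['q']).as_matrix(); A=Rt@M[:3,:3]; o=Rt@M[:3,3]+a['p']
        else: A=np.array(c['R']).T; o=-A@np.array(c['t'])
        r=A@ray
        k=a['d'][int(round(v)),int(round(u))] if z is None else (z-o[2])/r[2]
        out.append(o+k*r)
    return np.round(out,1)
E
python3 - <<'E'
from h import *
snap('top','top0');snap('side','side0')
print(sensors.read_state()); print(camera_params('wrist'))
E
```

```text
pics
{'clock': 0.1, 'joints': array([-8.43394836e-01,  3.85476015e-01,  6.74198938e-03, -3.79716273e-04,
       -1.19398549e+00, -2.58610257e-01]), 'joint_vel': array([-0.00054684, -0.00330057,  0.00281635,  0.00069895,  0.0017616 ,
       -0.0004212 ]), 'joint_efforts': array([-4.45682981e-04, -3.93320310e+01,  1.88928598e+01,  4.19796020e+00,
       -2.63231443e-03,  3.77063884e-06]), 'position': array([ 282.15270311, -557.10449338,  230.33334489]), 'ee_rot': array([-2.32186946e-01,  9.72670687e-01,  9.30601470e-04, -2.99643605e-04]), 'contact_force': array([-1.01004824, -0.11238904, -0.6895035 ]), 'wrist_torque': array([ 0.03196965, -0.00696604,  0.04170269]), 'grasp_force': 0.0, 'gripper_width': 85.54629104201344}
{'camera_matrix': array([[428.87611479,   0.        , 317.66085306],
       [  0.        , 428.87611479, 238.33378037],
       [  0.        ,   0.        ,   1.        ]]), 'mount': array([[ 1.05196731e-03, -9.55296598e-01, -2.95647262e-01,
         7.57957303e+01],
       [ 9.99999312e-01,  1.15812480e-03, -1.83956056e-04,
         9.45990101e-01],
       [ 5.18129021e-04, -2.95646865e-01,  9.55297159e-01,
        -1.43233990e+02],
       [ 0.00000000e+00,  0.00000000e+00,  0.00000000e+00,
         1.00000000e+00]])}
```

View pics/top0.png

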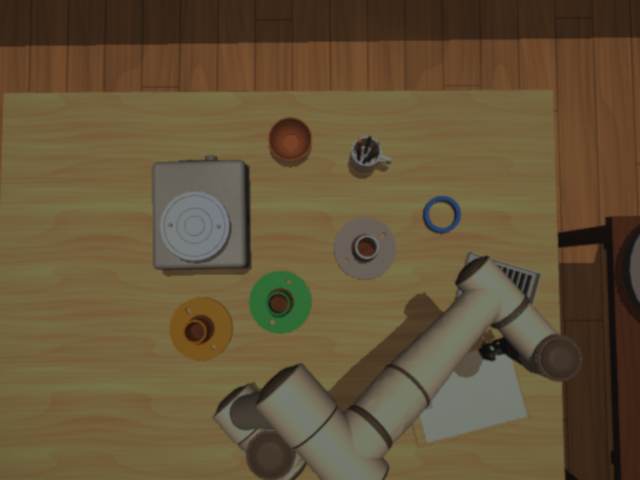

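View pics/side0.png

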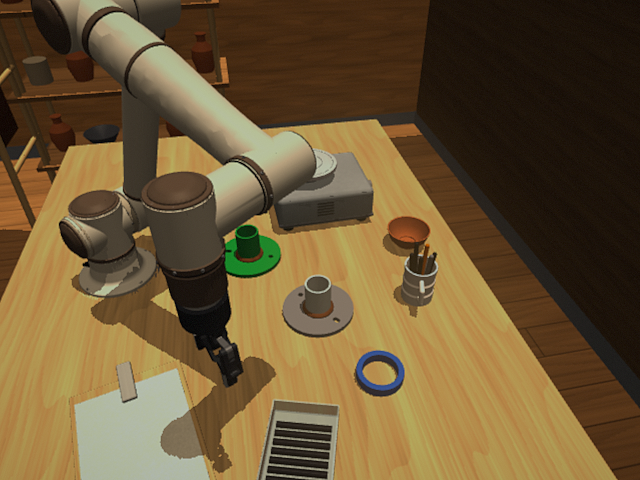

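Three things have the chuck's shape in the top view: orange at (201,328), green at (280,302), and a grey disc with a white tube at (364,248). The grey and white one fits the description. The wheel head is near (194,226), and its pins look to be near (170,227) and (219,225). I'll check both in an enlarged crop.

Run:
```python
from h import *
im=cv2.imread('pics/top0.png')
a=cv2.resize(im[208:288,325:405],(400,400),interpolation=cv2.INTER_CUBIC)
b=cv2.resize(im[186:266,155:235],(400,400),interpolation=cv2.INTER_CUBIC)
o=cv2.convertScaleAbs(np.hstack([a,b]),alpha=1.4); cv2.imwrite('pics/crop1.png',o)
print(world('top0',[(364,270),(355,240),(186,226),(230,150),(290,140),(370,150)]))
print(world('top0',[(195,226)],165),world('top0',[(366,247)],92),world('top0',[(364,248)],12))
```

```text
[[ 442.9 -247.8    7.9]
 [ 527.4 -222.3   19.7]
 [ 557.1  219.9  168. ]
 [ 788.7  134.5    4.1]
 [ 817.   -38.1    4.4]
 [ 787.8 -268.4    0.9]]
[[557.3 197.5 165. ]] [[ 504.7 -247.5   92. ]] [[ 505. -248.   12.]]
```

View pics/crop1.png

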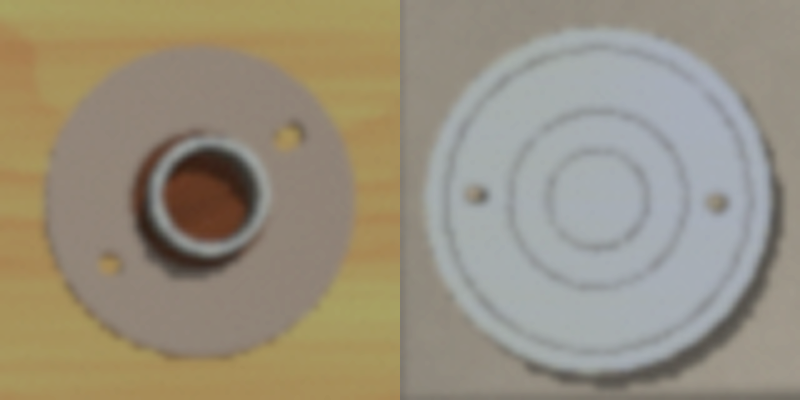

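The crop confirms it: grey disc, white tube, slot at about (382.8,235.2), round hole at about (346.8,260.8). The pins are at about (170.2,224.8) and (218.2,226.4).

```bash
cat >> h.py <<'E'
def plan(tgt,yaw=None):
    s=sensors.read_state(); Rt=R.from_quat(s['ee_rot']).as_matrix(); d=np.array(tgt)-s['position']
    print('pos',np.round(s['position'],1),'toolx yaw',np.round(np.degrees(np.arctan2(Rt[1,0],Rt[0,0])),2),'tilt',np.round(Rt[:2,2],4),'F',np.round(s['contact_force'],1),'T',np.round(s['wrist_torque'],2),'w',round(s['gripper_width'],1),'g',round(s['grasp_force'],1),'t',round(s['clock'],2),'j',np.round(s['joints'],2))
    print('tool travel mm',np.round(Rt.T@d,1),'frac',np.round(Rt.T@d/250,4))
E
python3 - <<'E'
from h import *
w=lambda uv,z:world('top0',uv,z)
h=w([(382.8,235.2),(346.8,260.8),(365.2,248)],12);print(h)
print(np.degrees(np.arctan2(*(h[0]-h[1])[[1,0]])),np.linalg.norm(h[0]-h[1]))
p=w([(170.2,224.8),(218.2,226.4)],173);print(p,p.mean(0),w([(194.7,226.2)],165))
print(np.degrees(np.arctan2(*(p[0]-p[1])[[1,0]])),np.linalg.norm(p[0]-p[1]))
plan([505,-248,250])
E
```

```text
[[ 541.1 -301.6   12. ]
 [ 469.  -199.1   12. ]
 [ 505.  -251.4   12. ]]
-54.876885548739914 125.31823490617799
[[560.  259.2 173. ]
 [555.4 136.3 173. ]] [557.7  197.75 173.  ] [[556.8 198.2 165. ]]
87.85648808991144 122.98605612019598
pos [ 282.2 -557.1  230.3] toolx yaw -153.15 tilt [-0.001   0.0017] F [-1.  -0.1 -0.7] T [ 0.03 -0.01  0.04] w 85.5 g 0.0 t 0.1 j [-0.84  0.39  0.01 -0.   -1.19 -0.26]
tool travel mm [-338.4  175.2  -19.4] frac [-1.3537  0.7006 -0.0775]
```

Request:
{"name": "servo_tool", "arguments": {"motion": [{"travel":[-0.135,0.07,-0.008],"rot":[0,0,0],"hand":1},{"travel":[-0.135,0.07,-0.008],"rot":[0,0,0],"hand":1},{"travel":[-0.135,0.07,-0.008],"rot":[0,0,0],"hand":1},{"travel":[-0.135,0.07,-0.008],"rot":[0,0,0],"hand":1},{"travel":[-0.135,0.07,-0.008],"rot":[0,0,0],"hand":1},{"travel":[-0.135,0.07,-0.008],"rot":[0,0,0],"hand":1},{"travel":[-0.135,0.07,-0.008],"rot":[0,0,0],"hand":1},{"travel":[-0.135,0.07,-0.008],"rot":[0,0,0],"hand":1},{"travel":[-0.12,0.06,-0.005],"rot":[0,0,0],"hand":1},{"travel":[-0.08,0.04,0],"rot":[0,0,0],"hand":1}]}}

```text
clock: 0.93
position: [494.7, -263.2, 248.6]
ee_rot: [-0.233, 0.972, 0.0, 0.0]
contact_force: [1.1, -0.0, -0.2]
gripper_width: 85.3
grasp_force: 0.0
```

Run:
```python
from h import *
snap('wrist','w1')
plan([505,-250,200])
```

```text
pos [ 496.3 -261.7  248.2] toolx yaw -152.89 tilt [0.001  0.0007] F [2.1 0.3 0.4] T [ 0.05 -0.17 -0.01] w 85.4 g 0.0 t 0.98 j [-0.2   0.26 -0.12 -0.   -1.18 -0.9 ]
tool travel mm [-13.    6.4  48.2] frac [-0.0518  0.0257  0.1929]
```

View pics/w1.png

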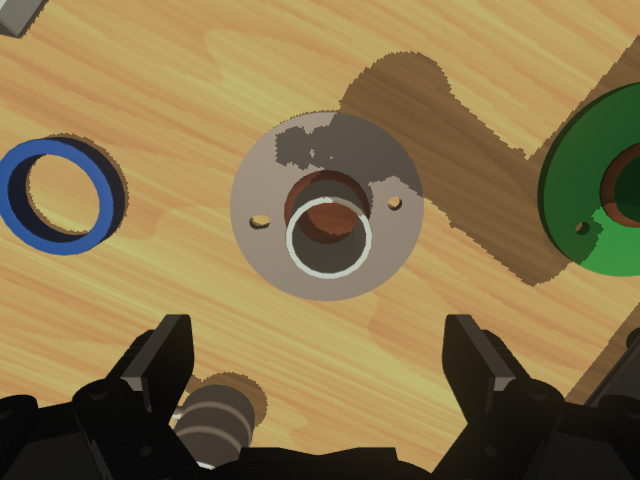

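The wrist view shows the grey disc centred at about (327,206), the tube rim at about (329,237), the slot at (259,222) and the round hole at (395,203).

Run:
```python
from h import *
c=world('w1',[(329,237)],92);print(c,world('w1',[(327.5,206)],12))
h=world('w1',[(259.5,221.5),(395,203)],12);print(h,h.mean(0),np.degrees(np.arctan2(*(h[0]-h[1])[[1,0]])),np.linalg.norm(h[0]-h[1]))
plan([505,-250,110])
```

```text
[[ 504.8 -247.8   92. ]] [[ 500.2 -249.4   12. ]]
[[ 541.4 -298.2   12. ]
 [ 470.  -196.4   12. ]] [ 505.7 -247.3   12. ] -54.955130896071964 124.34307379182805
pos [ 496.3 -261.7  248.2] toolx yaw -152.89 tilt [0.001  0.0007] F [2.1 0.3 0.4] T [ 0.05 -0.17 -0.01] w 85.4 g 0.0 t 0.98 j [-0.2   0.26 -0.12 -0.   -1.18 -0.9 ]
tool travel mm [-12.8   6.4 138.2] frac [-0.0514  0.0256  0.5529]
```

Request:
{"name": "servo_tool", "arguments": {"motion": [{"travel":[-0.055,0.03,0],"rot":[0,0,0],"hand":1},{"travel":[0,0,0.1],"rot":[0,0,0],"hand":1},{"travel":[0,0,0.12],"rot":[0,0,0],"hand":1},{"travel":[0,0,0.12],"rot":[0,0,0],"hand":1},{"travel":[0,0,0.1],"rot":[0,0,0],"hand":1},{"travel":[0,0,0.08],"rot":[0,0,0],"hand":1},{"travel":[0,0,0.04],"rot":[0,0,0],"hand":1},{"travel":[0,0,0],"rot":[0,0,0],"hand":1},{"travel":[0,0,0],"rot":[0,0,0],"hand":1}]}}

```text
clock: 1.73
position: [502.4, -253.2, 108.7]
ee_rot: [-0.232, 0.973, -0.0, -0.0]
contact_force: [0.6, 0.1, 1.4]
gripper_width: 85.2
grasp_force: 0.0
```

Run:
```python
from h import *
plan([505,-248,38])
```

```text
pos [ 502.4 -253.2  108.7] toolx yaw -153.13 tilt [-0.0003 -0.0003] F [0.6 0.1 1.4] T [ 0.01 -0.02  0.03] w 85.2 g 0.0 t 1.73 j [-0.18  0.4  -0.31  0.   -0.86 -0.92]
tool travel mm [-4.7  3.4 70.7] frac [-0.0188  0.0137  0.2829]
```

Request:
{"name": "servo_tool", "arguments": {"motion": [{"travel":[-0.019,0.014,0],"rot":[0,0,0],"hand":1},{"travel":[0,0,0],"rot":[0,0,0],"hand":1},{"travel":[0,0,0.08],"rot":[0,0,0],"hand":1},{"travel":[0,0,0.08],"rot":[0,0,0],"hand":1},{"travel":[0,0,0.08],"rot":[0,0,0],"hand":1},{"travel":[0,0,0.04],"rot":[0,0,0],"hand":1},{"travel":[0,0,0],"rot":[0,0,0],"hand":1},{"travel":[0,0,0],"rot":[0,0,0],"hand":1}]}}

```text
clock: 2.4
position: [505.4, -247.7, 39.2]
ee_rot: [-0.233, 0.973, -0.0, 0.0]
contact_force: [-0.1, 0.7, 1.4]
gripper_width: 85.1
grasp_force: 0.0
```

Request:
{"name": "servo_tool", "arguments": {"motion": [{"travel":[0,0,0],"rot":[0,0,0],"hand":0},{"travel":[0,0,0],"rot":[0,0,0],"hand":0},{"travel":[0,0,0],"rot":[0,0,0],"hand":0},{"travel":[0,0,0],"rot":[0,0,0],"hand":0},{"travel":[0,0,0],"rot":[0,0,0],"hand":0},{"travel":[0,0,0],"rot":[0,0,0],"hand":0},{"travel":[0,0,0],"rot":[0,0,0],"hand":0},{"travel":[0,0,0],"rot":[0,0,0],"hand":0}]}}

```text
clock: 3.07
position: [506.4, -248.1, 40.7]
ee_rot: [-0.233, 0.973, -0.001, 0.002]
contact_force: [-0.2, 0.1, 6.0]
gripper_width: 63.0
grasp_force: 65.9
```

Run:
```python
from h import *
plan([505,-248,38])
```

```text
pos [ 506.4 -248.1   40.7] toolx yaw -153.11 tilt [ 0.0039 -0.0014] F [-0.2  0.1  6. ] T [-0.02  0.17 -0.04] w 63.0 g 65.9 t 3.07 j [-0.17  0.49 -0.38  0.   -0.7  -0.93]
tool travel mm [1.2 0.7 2.7] frac [0.0047 0.0029 0.0107]
```

Request:
{"name": "servo_tool", "arguments": {"motion": [{"travel":[0,0,-0.03],"rot":[0,0,0],"hand":0},{"travel":[0,0,-0.07],"rot":[0,0,0],"hand":0},{"travel":[0,0,-0.1],"rot":[0,0,0],"hand":0},{"travel":[0,0,-0.12],"rot":[0,0,0],"hand":0},{"travel":[0,0,-0.12],"rot":[0,0,0],"hand":0},{"travel":[0,0,-0.12],"rot":[0,0,0],"hand":0},{"travel":[0,0,-0.12],"rot":[0,0,0],"hand":0},{"travel":[0,0,-0.12],"rot":[0,0,0],"hand":0},{"travel":[0,0,-0.12],"rot":[0,0,0],"hand":0},{"travel":[0,0,-0.08],"rot":[0,0,0],"hand":0}]}}

```text
clock: 3.9
position: [504.4, -247.3, 291.1]
ee_rot: [-0.232, 0.973, -0.0, 0.001]
contact_force: [1.4, -1.2, -5.2]
gripper_width: 63.0
grasp_force: 67.9
```

Run:
```python
from h import *
plan([557,198,295])
```

```text
pos [ 504.4 -247.3  291.1] toolx yaw -153.14 tilt [0.0019 0.0003] F [ 1.4 -1.2 -5.2] T [-0.13 -0.1   0.03] w 63.0 g 67.9 t 3.9 j [-0.17  0.24 -0.05 -0.   -1.28 -0.93]
tool travel mm [-248.1  373.5   -3.7] frac [-0.9923  1.4941 -0.0147]
```

Request:
{"name": "servo_tool", "arguments": {"motion": [{"travel":[-0.033,0.05,0],"rot":[0,0,0],"hand":0},{"travel":[-0.066,0.1,0],"rot":[0,0,0],"hand":0},{"travel":[-0.066,0.1,0],"rot":[0,0,0],"hand":0},{"travel":[-0.066,0.1,0],"rot":[0,0,0],"hand":0},{"travel":[-0.066,0.1,0],"rot":[0,0,0],"hand":0},{"travel":[-0.066,0.1,0],"rot":[0,0,0],"hand":0},{"travel":[-0.066,0.1,0],"rot":[0,0,0],"hand":0},{"travel":[-0.066,0.1,0],"rot":[0,0,0],"hand":0},{"travel":[-0.066,0.1,0],"rot":[0,0,0],"hand":0},{"travel":[-0.066,0.1,0],"rot":[0,0,0],"hand":0}]}}

```text
clock: 4.73
position: [535.8, 36.6, 287.4]
ee_rot: [-0.232, 0.973, 0.001, -0.002]
contact_force: [0.7, -0.5, -5.4]
gripper_width: 63.0
grasp_force: 67.9
```

Request:
{"name": "servo_tool", "arguments": {"motion": [{"travel":[-0.066,0.1,0],"rot":[0,0,0],"hand":0},{"travel":[-0.066,0.1,0],"rot":[0,0,0],"hand":0},{"travel":[-0.066,0.1,0],"rot":[0,0,0],"hand":0},{"travel":[-0.066,0.1,0],"rot":[0,0,0],"hand":0},{"travel":[-0.06,0.09,0],"rot":[0,0,0],"hand":0},{"travel":[-0.03,0.05,0],"rot":[0,0,0],"hand":0},{"travel":[0,0,0],"rot":[0,0,0.01],"hand":0},{"travel":[0,0,0],"rot":[0,0,0.0173],"hand":0},{"travel":[0,0,0],"rot":[0,0,0.0173],"hand":0},{"travel":[0,0,0],"rot":[0,0,0.0173],"hand":0}]}}

```text
clock: 5.57
position: [554.1, 195.2, 287.3]
ee_rot: [-0.037, 0.999, -0.0, -0.002]
contact_force: [0.1, -0.8, -5.0]
gripper_width: 63.1
grasp_force: 68.0
```

Request:
{"name": "servo_tool", "arguments": {"motion": [{"travel":[0,0,0],"rot":[0,0,0.0173],"hand":0},{"travel":[0,0,0],"rot":[0,0,0.0173],"hand":0},{"travel":[0,0,0],"rot":[0,0,0.007],"hand":0},{"travel":[0,0,0],"rot":[0,0,0],"hand":0},{"travel":[0,0,0],"rot":[0,0,0],"hand":0}]}}

```text
clock: 5.98
position: [554.5, 195.1, 287.8]
ee_rot: [0.09, 0.996, -0.0, -0.001]
contact_force: [-0.6, 0.2, -5.4]
gripper_width: 63.1
grasp_force: 68.0
```

Run:
```python
from h import *
plan([557,198,295])
snap('top','top1');snap('wrist','w2')
a=cv2.imread('pics/w2.png');cv2.imwrite('pics/w2v.png',a)
```

```text
pos [554.5 195.1 287.8] toolx yaw 169.65 tilt [-0.0022 -0.0005] F [-0.6  0.2 -5.4] T [ 0.02 -0.01 -0.02] w 63.1 g 68.0 t 5.98 j [ 0.61  0.29  0.01 -0.   -1.29 -2.36]
tool travel mm [-1.9  3.3 -7.2] frac [-0.0075  0.0131 -0.0289]
```

View pics/w2v.png

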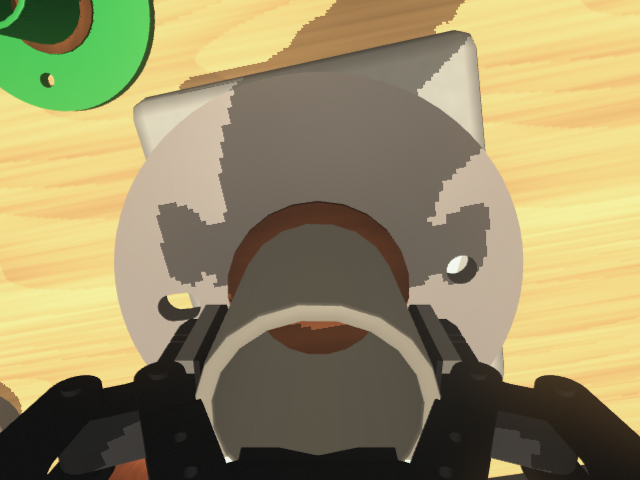

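The holes stay visible while the chuck is held: slot at (179,307), round hole at (462,268). I'll measure the chuck in the hand from these.

Run:
```python
from h import *
h=world('w2',[(179,306),(462,268)],259);print(h,h.mean(0),np.degrees(np.arctan2(*(h[0]-h[1])[[1,0]])),np.linalg.norm(h[0]-h[1]))
print(world('w2',[(300,120),(140,260),(500,250)]))
print(world('top1',[(179,222),(215,222)]))
```

```text
[[552.1 133.9 259. ]
 [556.3 258.5 259. ]] [554.2 196.2 259. ] -91.93058744116696 124.67076642100183
[[483.7 201.7 260. ]
 [528.1 123.7 259.5]
 [550.4 274.4 260.5]]
[[539.8 156.7 494.3]
 [559.9 129.5 254.3]]
```

Request:
{"name": "servo_tool", "arguments": {"motion": [{"travel":[-0.01,0.011,0.02],"rot":[0,0,0],"hand":0},{"travel":[0,0,0.05],"rot":[0,0,0],"hand":0},{"travel":[0,0,0.06],"rot":[0,0,0],"hand":0},{"travel":[0,0,0.06],"rot":[0,0,0],"hand":0},{"travel":[0,0,0.04],"rot":[0,0,0],"hand":0},{"travel":[0,0,0.02],"rot":[0,0,0],"hand":0},{"travel":[0,0,0],"rot":[0,0,0],"hand":0},{"travel":[0,0,0],"rot":[0,0,0],"hand":0}]}}

```text
clock: 6.75
position: [558.7, 197.9, 226.4]
ee_rot: [0.09, 0.996, -0.0, 0.0]
contact_force: [0.8, -0.1, -4.6]
gripper_width: 63.3
grasp_force: 68.0
```

Run:
```python
from h import *
plan([557.5,197.3,223])
snap('wrist','w3')
a=cv2.imread('pics/w3.png')
o=np.hstack([cv2.resize(a[240:340,130:230],(400,400),interpolation=cv2.INTER_CUBIC),cv2.resize(a[220:320,410:510],(400,400),interpolation=cv2.INTER_CUBIC)])
cv2.imwrite('pics/w3v.png',cv2.convertScaleAbs(o,alpha=1.2))
```

```text
pos [558.7 197.9 226.4] toolx yaw 169.62 tilt [ 0.0006 -0.0001] F [ 0.8 -0.1 -4.6] T [ 0.03 -0.01 -0.01] w 63.3 g 68.0 t 6.75 j [ 0.61  0.33 -0.08  0.   -1.15 -2.37]
tool travel mm [ 1.1 -0.8  3.4] frac [ 0.0044 -0.0033  0.0134]
```

View pics/w3v.png

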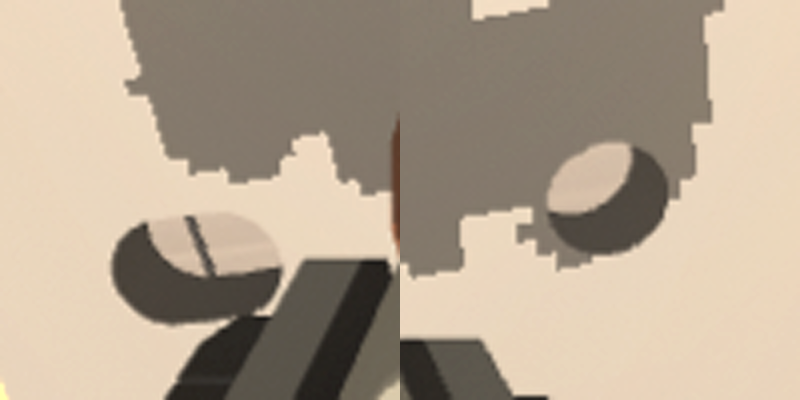

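Request:
{"name": "servo_tool", "arguments": {"motion": [{"travel":[0.005,0,0.016],"rot":[0,0,0],"hand":0},{"travel":[0,0,0.016],"rot":[0,0,0],"hand":0},{"travel":[0,0,0.008],"rot":[0,0,0],"hand":0},{"travel":[0,0,0],"rot":[0,0,0],"hand":0},{"travel":[0,0,0],"rot":[0,0,0],"hand":0},{"travel":[0,0,0],"rot":[0,0,0],"hand":0}]}}

```text
clock: 7.3
position: [557.2, 198.0, 216.2]
ee_rot: [0.091, 0.996, 0.0, 0.0]
contact_force: [-0.9, -0.0, -5.7]
gripper_width: 63.4
grasp_force: 68.0
```

Run:
```python
from h import *
plan([557.3,197.6,213])
snap('wrist','w4')
a=cv2.imread('pics/w4.png')
o=np.hstack([cv2.resize(a[240:340,130:230],(400,400),interpolation=cv2.INTER_CUBIC),cv2.resize(a[220:320,410:510],(400,400),interpolation=cv2.INTER_CUBIC)])
cv2.imwrite('pics/w4v.png',cv2.convertScaleAbs(o,alpha=1.2))
```

```text
pos [557.2 198.  216.2] toolx yaw 169.61 tilt [0.0003 0.    ] F [-0.9 -0.  -5.7] T [ 0.04 -0.02 -0.02] w 63.4 g 68.0 t 7.3 j [ 0.62  0.34 -0.1   0.   -1.13 -2.37]
tool travel mm [-0.2 -0.4  3.2] frac [-0.0008 -0.0017  0.0129]
```

View pics/w4v.png

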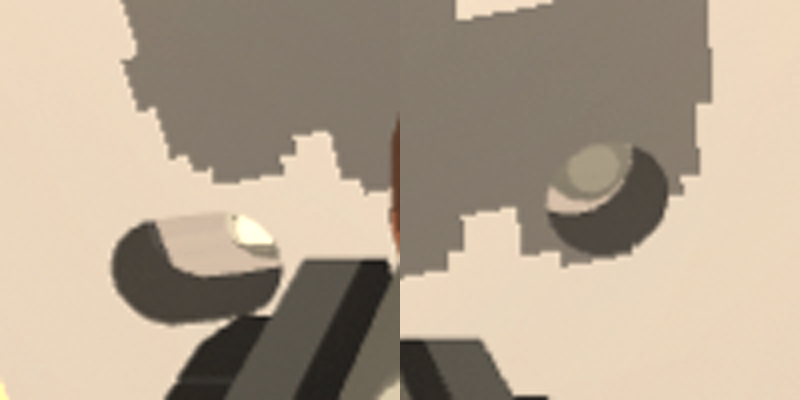

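Both pins now show through the holes. The pin under the round hole has its top at about (458.3,261.9), with the hole at (461.9,269.8). The pin under the slot is at about (193,296), with the slot at (179.3,307).

Run:
```python
from h import *
ang=lambda h:np.degrees(np.arctan2(*(h[0]-h[1])[[1,0]]))
zt=216.2-39.8+12
h=world('w4',[(179.3,307),(461.9,269.8)],zt); p=world('w4',[(193.2,296),(458.3,261.9)],173)
for a in(h,p): print(a,a.mean(0),ang(a),np.linalg.norm(a[0]-a[1]))
# flipped-pin distance consistency: assume round pin exact
```

```text
[[554.6 137.3 188.4]
 [559.3 260.9 188.4]] [556.95 199.1  188.4 ] -92.17767379602655 123.68932856152139
[[556.7 138.6 173. ]
 [562.  264.  173. ]] [559.35 201.3  173.  ] -92.420151596434 125.51195162214633
```

Request:
{"name": "servo_tool", "arguments": {"motion": [{"travel":[-0.008,0.0105,0],"rot":[0,0,0],"hand":0},{"travel":[0,0,0.006],"rot":[0,0,0],"hand":0},{"travel":[0,0,0.004],"rot":[0,0,0],"hand":0},{"travel":[0,0,0.004],"rot":[0,0,0],"hand":0},{"travel":[0,0,0.002],"rot":[0,0,0],"hand":0},{"travel":[0,0,0],"rot":[0,0,0],"hand":0},{"travel":[0,0,0],"rot":[0,0,0],"hand":0}]}}

```text
clock: 7.93
position: [559.5, 200.2, 212.0]
ee_rot: [0.091, 0.996, -0.0, -0.0]
contact_force: [-0.7, -1.4, -5.7]
gripper_width: 63.0
grasp_force: 68.0
```

Run:
```python
from h import *
plan([559.6,200.2,211])
```

```text
pos [559.5 200.2 212. ] toolx yaw 169.6 tilt [-0.0001 -0.0001] F [-0.7 -1.4 -5.7] T [ 0.03 -0.01 -0.01] w 63.0 g 68.0 t 7.93 j [ 0.62  0.35 -0.1   0.   -1.12 -2.37]
tool travel mm [-0.1  0.   1. ] frac [-0.0005  0.0001  0.0041]
```

Underside is at about 172 with no extra force. I'll continue gently.

Request:
{"name": "servo_tool", "arguments": {"motion": [{"travel":[0,0,0.003],"rot":[0,0,0],"hand":0},{"travel":[0,0,0.003],"rot":[0,0,0],"hand":0},{"travel":[0,0,0.002],"rot":[0,0,0],"hand":0},{"travel":[0,0,0],"rot":[0,0,0],"hand":0},{"travel":[0,0,0],"rot":[0,0,0],"hand":0}]}}

```text
clock: 8.35
position: [559.5, 200.2, 210.0]
ee_rot: [0.091, 0.996, -0.0, -0.0]
contact_force: [0.3, 0.6, -5.1]
gripper_width: 63.2
grasp_force: 68.0
```

Request:
{"name": "servo_tool", "arguments": {"motion": [{"travel":[0,0,0.003],"rot":[0,0,0],"hand":0},{"travel":[0,0,0.003],"rot":[0,0,0],"hand":0},{"travel":[0,0,0.002],"rot":[0,0,0],"hand":0},{"travel":[0,0,0],"rot":[0,0,0],"hand":0},{"travel":[0,0,0],"rot":[0,0,0],"hand":0}]}}

```text
clock: 8.77
position: [559.5, 200.2, 208.0]
ee_rot: [0.091, 0.996, -0.0, -0.0]
contact_force: [-0.3, -0.5, -5.1]
gripper_width: 63.2
grasp_force: 68.0
```

Request:
{"name": "servo_tool", "arguments": {"motion": [{"travel":[0,0,0.003],"rot":[0,0,0],"hand":0},{"travel":[0,0,0.003],"rot":[0,0,0],"hand":0},{"travel":[0,0,0],"rot":[0,0,0],"hand":0},{"travel":[0,0,0],"rot":[0,0,0],"hand":0},{"travel":[0,0,0],"rot":[0,0,0],"hand":0}]}}

```text
clock: 9.18
position: [559.5, 200.3, 206.6]
ee_rot: [0.091, 0.996, 0.0, 0.0]
contact_force: [0.1, -0.7, -4.8]
gripper_width: 63.3
grasp_force: 68.0
```

Run:
```python
from h import *
plan([559.5,200.2,205])
```

```text
pos [559.5 200.3 206.6] toolx yaw 169.6 tilt [0.0001 0.    ] F [ 0.1 -0.7 -4.8] T [ 0.04 -0.04  0.  ] w 63.3 g 68.0 t 9.18 j [ 0.62  0.35 -0.11  0.   -1.11 -2.37]
tool travel mm [ 0.  -0.1  1.6] frac [ 0.0001 -0.0002  0.0064]
```

Request:
{"name": "servo_tool", "arguments": {"motion": [{"travel":[0,0,0.003],"rot":[0,0,0],"hand":0},{"travel":[0,0,0.001],"rot":[0,0,0],"hand":0},{"travel":[0,0,0],"rot":[0,0,0],"hand":0},{"travel":[0,0,0],"rot":[0,0,0],"hand":0}]}}

```text
clock: 9.52
position: [559.6, 200.3, 206.0]
ee_rot: [0.091, 0.996, 0.0, 0.0]
contact_force: [0.1, 0.3, -3.0]
gripper_width: 62.9
grasp_force: 68.2
```

Request:
{"name": "servo_tool", "arguments": {"motion": [{"travel":[0,0,0.002],"rot":[0,0,0],"hand":0},{"travel":[0,0,0.001],"rot":[0,0,0],"hand":0},{"travel":[0,0,0],"rot":[0,0,0],"hand":0},{"travel":[0,0,0],"rot":[0,0,0],"hand":0}]}}

```text
clock: 9.85
position: [559.6, 200.3, 205.9]
ee_rot: [0.09, 0.996, 0.0, 0.0]
contact_force: [-3.6, 0.7, 3.8]
gripper_width: 63.5
grasp_force: 68.9
```

Run:
```python
from h import *
plan([559.5,200.2,205])
snap('wrist','w5')
a=cv2.imread('pics/w5.png')
o=np.hstack([cv2.resize(a[240:340,130:230],(400,400),interpolation=cv2.INTER_CUBIC),cv2.resize(a[220:320,410:510],(400,400),interpolation=cv2.INTER_CUBIC)])
cv2.imwrite('pics/w5v.png',cv2.convertScaleAbs(o,alpha=1.2))
print(world('w5',[(300,120),(140,260),(500,250),(200,200)]));
```

```text
pos [559.6 200.3 205.9] toolx yaw 169.62 tilt [0.001  0.0001] F [-3.6  0.7  3.8] T [-0.17  1.   -0.14] w 63.5 g 68.9 t 9.85 j [ 0.62  0.35 -0.11  0.   -1.11 -2.37]
tool travel mm [ 0.1 -0.2  0.9] frac [ 0.0005 -0.0007  0.0034]
[[488.7 207.  177.9]
 [533.1 128.7 177. ]
 [555.8 279.9 177.5]
 [512.2 161.  178. ]]
```

View pics/w5v.png

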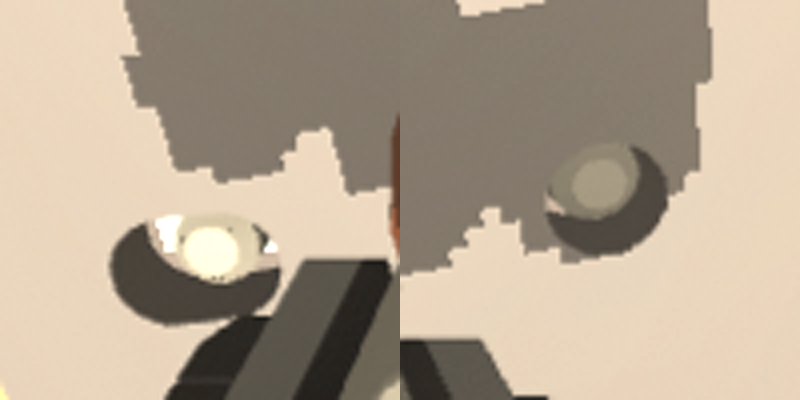

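The disc top is at about 177.5 mm, which is head plus 12, and both pins are inside their holes. There is a small side force, so I'll ease it toward the base.

Request:
{"name": "servo_tool", "arguments": {"motion": [{"travel":[0.002,0,0],"rot":[0,0,0],"hand":0},{"travel":[0.001,0,0],"rot":[0,0,0],"hand":0},{"travel":[0,0,0],"rot":[0,0,0],"hand":0},{"travel":[0,0,0],"rot":[0,0,0],"hand":0}]}}

```text
clock: 10.23
position: [559.6, 200.4, 205.8]
ee_rot: [0.09, 0.996, 0.0, 0.001]
contact_force: [-1.0, 0.3, 6.4]
gripper_width: 63.5
grasp_force: 68.9
```

Run:
```python
from h import *
plan([559.5,200.2,205])
```

```text
pos [559.6 200.4 205.8] toolx yaw 169.62 tilt [0.0022 0.0002] F [-1.   0.3  6.4] T [-0.58  0.36 -0.19] w 63.5 g 68.9 t 10.23 j [ 0.62  0.35 -0.11  0.   -1.11 -2.37]
tool travel mm [ 0.  -0.2  0.8] frac [ 0.0002 -0.001   0.0031]
```

Request:
{"name": "servo_tool", "arguments": {"motion": [{"travel":[0,0,-0.001],"rot":[0,0,0],"hand":0},{"travel":[0,0,0],"rot":[0,0,0],"hand":0.8},{"travel":[0,0,0],"rot":[0,0,0],"hand":0.9},{"travel":[0,0,0],"rot":[0,0,0],"hand":1},{"travel":[0,0,0],"rot":[0,0,0],"hand":1},{"travel":[0,0,0],"rot":[0,0,0],"hand":1},{"travel":[0,0,0],"rot":[0,0,0],"hand":1},{"travel":[0,0,0],"rot":[0,0,0],"hand":1}]}}

```text
clock: 10.9
position: [558.8, 200.4, 204.9]
ee_rot: [0.091, 0.996, 0.0, -0.0]
contact_force: [0.3, 0.8, -0.1]
gripper_width: 85.3
grasp_force: 0.0
```

Request:
{"name": "servo_tool", "arguments": {"motion": [{"travel":[0,0,-0.02],"rot":[0,0,0],"hand":1},{"travel":[0,0,-0.05],"rot":[0,0,0],"hand":1},{"travel":[0,0,-0.08],"rot":[0,0,0],"hand":1},{"travel":[0,0,-0.1],"rot":[0,0,0],"hand":1},{"travel":[0,0,-0.1],"rot":[0,0,0],"hand":1},{"travel":[0,0,-0.1],"rot":[0,0,0],"hand":1},{"travel":[0,0,-0.05],"rot":[0,0,0],"hand":1},{"travel":[0,0,0],"rot":[0,0,0],"hand":1},{"travel":[0,0,0],"rot":[0,0,0],"hand":1}]}}

```text
clock: 11.65
position: [558.7, 200.5, 330.7]
ee_rot: [0.091, 0.996, 0.001, 0.0]
contact_force: [-0.4, -0.4, -0.7]
gripper_width: 85.5
grasp_force: 0.0
```

Run:
```python
from h import *
plan([559.5,200.2,205]); snap('wrist','w6')
a=np.load('pics/w6.npz'); c=camera_params('wrist')
P=world('w6',[(u,v) for v in range(100,330,4) for u in range(180,460,4)])
r=np.hypot(P[:,0]-559.5,P[:,1]-200.5); Q=P[(r<84)&(r>50)&(P[:,2]>170)&(P[:,2]<195)]
f=np.linalg.lstsq(np.c_[Q[:,:2]-[559.5,200.5],np.ones(len(Q))],Q[:,2],rcond=None)[0]; print(len(Q),f,np.median(Q[:,2]))
```

```text
pos [558.7 200.5 330.7] toolx yaw 169.6 tilt [0.001  0.0014] F [-0.4 -0.4 -0.7] T [-0.02 -0.01 -0.04] w 85.5 g 0.0 t 11.65 j [ 0.62  0.28  0.1  -0.   -1.39 -2.37]
tool travel mm [ -0.7  -0.3 125.7] frac [-0.0029 -0.0014  0.5026]
1531 [-1.02150870e-03  2.34897353e-04  1.77521610e+02] 177.6
```

View pics/w6.png

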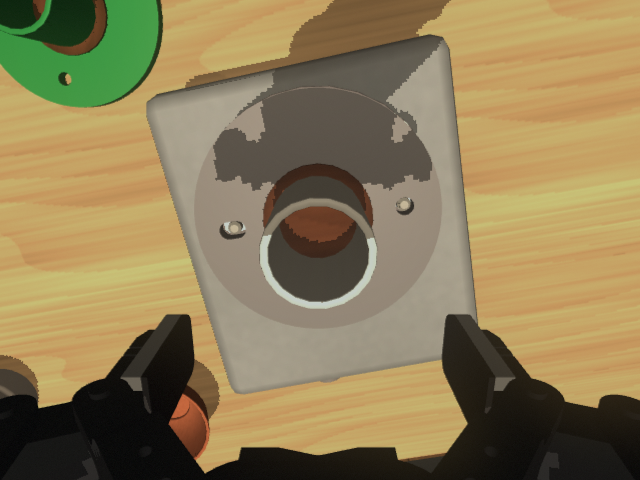

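The chuck is seated. The pins show in the slot (233,228) and the round hole (404,205). The disc top is flat at 177.5 mm with about 1 mrad of tilt, and the gripper is clear.

```bash
python3 -c "
from bench import job_done
print(job_done())"
```

```text
the job is handed in; nothing more can be done
None
```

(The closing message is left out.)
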